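Seat a lens barrel in the V-block and hold it down

ROBOT

A 6-joint arm with a two-finger parallel gripper is mounted at the origin on the work surface. World frame = base frame: x ahead of the robot, y to its left, z up, the work surface at z = 0. Lengths are in mm, angles in rad, forces in N, time in s.
With the tool pointing down it reaches from about 250 to 725 mm from the base axis. Payload 4 kg.
Tool frame: the origin (TCP) lies on the mounting face of the last link; the fingertips stand 173 mm ahead of it and the grasp point (between the pads) lies 155 mm ahead of it; z points along the fingers, y is the direction in which the jaws open and shut (so a half turn about z gives the same grasp; the last joint's range is limited). The gripper opens to 85 mm and grips with 20 to 120 N. Pads are 22 mm wide; open, the fingers measure 114 mm over their backs; the gripper's body (76 mm by 85 mm) begins 54 mm behind the grasp point. The pads swing forward as they close: fully open they stand 13 mm farther back than shut.
Start: joints at [-1.227, 0.241, 0.005, 1.335, 0, 1.571], TCP at [168.532, -470.741, 404.706] pointing down, gripper open.
Joint ranges: [-2.72, 2.72], [-1.05, 1.87], [-1.09, 1.28], [-1.99, 2.15], [-1.42, 1.44], [-3.14, 3.14]. Speed limits (rad/s): [2.79, 2.79, 3.14, 3.14, 3.14, 3.14].

INTERFACE

Orientations are given as a unit quaternion [x, y, z, w].
In Python, from cell import arm gives the robot as it stands. The module is installed in compiled form; this text tells all that it offers.
- The arm moves only by the tool play_rows, never from a script. Its argument "rows" is a list of rows, each a list of 2 entries, a list of its own where there are three numbers: the shift along the tool's x, y, z in m, then the turn, a rotation vector about the tool's x, y, z in degrees. A call has 1 to 20 rows; each row shifts and turns the commanded pose from where the row before left it, along the tool's axes as they then stand; what a row does not reach is not made up. A row lasts 1/8 s, in which the tool goes at most 62.5 mm and 10.7 degrees, less where a joint would pass 70% of its speed; a pose out of reach is approached as far as the arm can. A call is refused whole if a number of a shift passes 0.0625 or a number of a turn 10.7, either way. A call with a gripper value outside its range is refused whole. "hand" is the gripper command: -1 is shut, 1 is fully open, values between are in proportion, set as the call begins (left out, the last holds). The fingers move at their own pace and stop on an object; "force" is the grip in N (left out, the last holds). Time passes only in rows, so rows that do not move let the fingers close. It gives the time, the measured TCP pose, the force and the opening at its end, in the units of the state.
- arm.observe(): the state, without advancing time (a new reading comes with each control period).
- arm.grab_frame(name): name is "side" or "top"; returns a dict with "pixels" (400x640x3 uint8, red, green, blue), "z_map" (400x640 float32, mm along the optical axis (not along the pixel's ray), 0 where there is no reading), "vertical_fov" (degrees; the focal length in pixels is half the picture's height over the tangent of half this angle, whatever the lens; pixels are square), "cx", "cy" (the principal point, pixels), "rvec" (rotation vector, rad) and "tvec" (3), from world to camera coordinates, as OpenCV has them. Camera axes: x right, y down, z forward; pixel columns grow to the right and rows downward; lengths in mm; the calibration is good to about 2 mm. A picture is of the moment at which its call begins.
- arm.finish_job(): hands the job in, once; it reports no verdict.
The state is a dict: "time": time; "qpos": joint angles; "joint_velocities": joint speeds; "joint_torque": joint torques, N m; "tool_pos": TCP position; "tool_rot": TCP orientation; "ft_force": force on the tool from outside, world axes, zero at the start; "torque": the same for the moment, N m; "grip_width": finger opening in mm.
Only numpy, scipy, OpenCV 4.12 (cv2) and the standard library are available. Lean on these libraries where they do the work, as an engineer would, in place of code of your own. Each camera call takes 0.05 s, during which the arm holds its last target. There are 200 camera calls.

TASK

Pick the lens barrel with the slim nose off its black rest, pass the nose through the round hole in the V-block's end plate until it sticks well out of the far side, and lay the barrel straight down into the V. Finish while still holding it with the gripper, pressing it gently but definitely down onto both faces of the V, as if waiting for a clamp: do not let go. Leave the spare lens, the screw tray and the post where they are.

Things in the scene. Friction and masses are not known exactly. Their poses are not given: they have to be found in the camera images.
- barrel: bare aluminium lens barrel, 48 mm in diameter, 100 mm long, with thin black bands and a slim steel nose, 12 mm in diameter, 40 mm long, on one end; 0.24 to 0.39 kg. Origin at the middle of the 100 mm cylinder, on its axis; x along the axis to the nose (shoulder at +50, nose tip at +90 mm); any roll about x. Starts level in the rest, its axis 34 mm above the rest's underside.
- nose_tip (a point): centre of the nose's free end, on the barrel's axis
- rest: low black plastic rest, fixed, 90 x 44 x 15 mm, a flat 10 mm thick base with a 5 mm lip along each long side, in which the barrel lies; nothing of it stands further out to the sides than the barrel. Origin at the centre of its underside, x along its length, z up; stands on the breadboard.
- vblock: steel V-block with a 90 degree groove 80 mm long (x -40 to +40 mm), open above and at the -x end, 48 mm wide, fixed on the breadboard by an aluminium base of 150 x 80 x 10 mm. Origin under the middle of the V, at the underside; x runs along the groove to the end plate, y to the left, z up. A seated barrel's axis lies 70 mm above the underside, at y = 0.
- endplate: aluminium plate upright across the groove, fixed to the V-block, whose frame it shares: x from +50 to +58 mm, 60 mm wide, its top 90 mm above the V-block's underside. It has one round hole, 18 mm in diameter, in line with the seated barrel: 3 mm clearance all round the nose. With the barrel's shoulder against the plate the nose sticks out 32 mm.
- seat (a point): point of the V-block on the axis of a seated barrel, 70 mm above the underside, over the middle of the V; same axes as the V-block
- hole (a point): centre of the end plate's hole on the plate's far (+x) face; same axes as the V-block
- face_left: the V's sloping steel face on its +y side, fixed, rigid, ground smooth and oiled (friction about 0.2); its frame is the V-block's. The faces reach up to 14 mm below the seated axis, so fingers gripping the barrel across, tips no more than 12 mm below its axis, clear the block.
- face_right: the V's sloping steel face on its -y side, like the left one; its frame is the V-block's
- breadboard: dark breadboard plate, fixed, 450 x 840 x 12 mm, lying on the table: its top, on which everything stands, is at z = 12 mm. Origin at the centre of its underside.
- spare_lens: bystander: plain short aluminium lens without a nose, standing upright, 40 mm in diameter, 52 mm high, loose; origin at the centre of its underside
- screw_tray: bystander: open grey tray 70 x 110 x 30 mm, loose; origin at the centre of its underside
- post: bystander: steel post 13 mm in diameter, 65 mm high, on a 32 mm round foot, loose; origin at the centre of its underside
Mind the look-alikes: they are no part of the job. Leave any green or purple look-alike of the barrel alone.

How it is judged:
By the outcome, as a careful person would: the job done as asked, in the order asked, and still so for the second after the job is handed in, while the arm keeps its last pose, push and grip.
It also fails if it takes over 48 s, if anything falls off the work surface, if the arm or the gripper's body presses on something with over 40 N, if the wrist force passes 120 N, or if a joint passes its speed limit or range.

## Working session

There is one attempt and no reset: what is moved stays moved. The work goes in short steps, Python scripts to look and compute and a tool call to move; the robot and the scene stay as the last step left them, time stands still between calls to the robot, and variables do not carry over. Pictures are saved under pics/ and viewed, about 8 in all and at most 12, crops included, and the job is handed in when it is done.

Besides the shell and the picture viewer there is one more tool, called after "Call:" as name(argument=value, ...) on one line, values as JSON. play_rows: Moves the arm, as the interface text tells. Its arguments: {"type":"object","properties":{"rows":{"type":"array","items":{"type":"array"}},"hand":{"type":"number"},"force":{"type":"number"}},"required":["rows"]}

```bash
mkdir -p pics; cat > h.py <<'E'
import numpy as np, cv2, pickle
from cell import arm
def grab(n):
    f=arm.grab_frame(n); pickle.dump(f,open(f'{n}.pkl','wb')); return f
def load(n): return pickle.load(open(f'{n}.pkl','rb'))
def K(f):
    h=f['pixels'].shape[0]; F=h/2/np.tan(np.radians(f['vertical_fov'])/2); return F
def world(f,u,v,z=None):
    F=K(f); R,_=cv2.Rodrigues(np.array(f['rvec'],float)); t=np.array(f['tvec'],float).ravel()
    d=np.array([(u-f['cx'])/F,(v-f['cy'])/F,1.0])
    C=-R.T@t; D=R.T@d
    if z is None: return C+D*f['z_map'][int(round(v)),int(round(u))]
    return C+D*(z-C[2])/D[2]
def proj(f,p):
    F=K(f); R,_=cv2.Rodrigues(np.array(f['rvec'],float)); t=np.array(f['tvec'],float).ravel()
    q=R@np.array(p,float)+t; return [F*q[0]/q[2]+f['cx'],F*q[1]/q[2]+f['cy']]
def crop(f,x0,y0,x1,y1,s,name):
    c=f['pixels'][y0:y1,x0:x1,::-1]; cv2.imwrite(name,cv2.resize(c,None,fx=s,fy=s,interpolation=cv2.INTER_CUBIC))
E
python3 - <<'E'
from h import *
a=grab('top'); b=grab('side')
for f in(a,b): print(f['vertical_fov'],f['cx'],f['cy'],f['rvec'],f['tvec'])
cv2.imwrite('pics/top.png',a['pixels'][:,:,::-1]);cv2.imwrite('pics/side.png',b['pixels'][:,:,::-1])
print(arm.observe())
E
```

```text
47.832243622872056 326.5536447628723 199.03864685890628 [ 2.18718786 -2.18967465  0.06874685] [ 141.8321484   511.27941722 1203.31216898]
47.67131874900827 316.28867795946485 205.41860255495877 [ 0.8438654  -2.37815194  1.27204748] [ 481.68961793  193.08781267 1004.41249634]
{'time': 0.1, 'qpos': array([-1.22701577e+00,  2.41345336e-01,  3.85206690e-03,  1.33521571e+00,
        9.63597323e-06,  1.57079070e+00]), 'joint_velocities': array([ 2.80812231e-04, -1.63753219e-03,  1.99131914e-03, -3.95950486e-05,
        1.47374589e-04, -1.36323343e-03]), 'joint_torque': array([-2.48407250e-04, -3.73137081e+01,  2.53010345e+01,  1.08426248e-02,
       -1.46448059e-05,  1.00897552e-05]), 'tool_pos': array([ 168.44339672, -470.5135338 ,  403.89520346]), 'tool_rot': array([ 9.85262273e-01,  1.71047768e-01, -1.58825522e-04, -9.43059114e-04]), 'ft_force': array([-0.05246827,  0.63793575, -0.57856417]), 'torque': array([0.02194035, 0.02214741, 0.00280541]), 'grip_width': 85.86455504326845}
```

View pics/top.png

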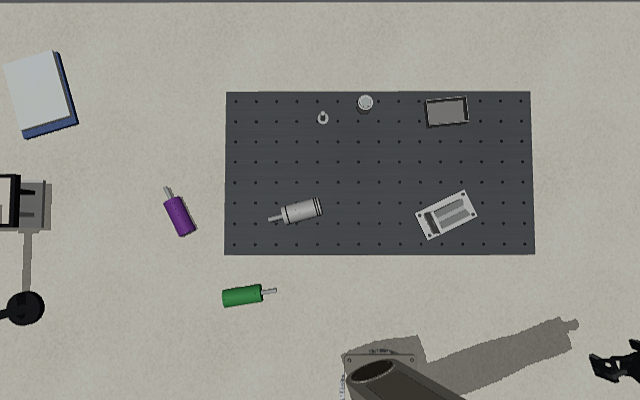

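View pics/side.png

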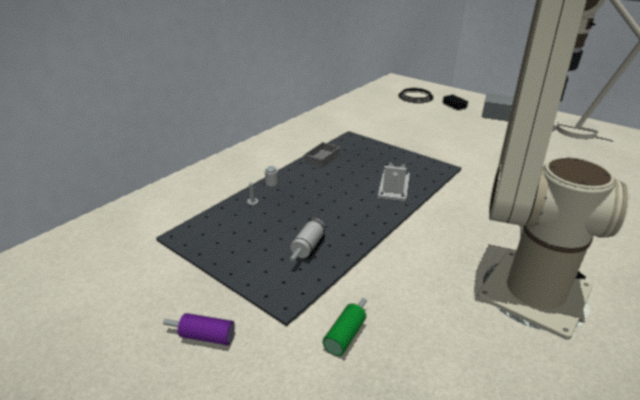

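The top picture shows these candidates:
- bare aluminium barrel with nose at (300,211)
- purple at (180,215)
- green at (242,296)
- spare lens, no nose, at (365,102)

I choose the bare one at (300,211). The V-block is at (447,214), with its end plate toward (430,221). Next is a close crop of both.

```bash
python3 - <<'E'
from h import *
f=load('top'); p=f['pixels']
a=cv2.resize(p[185:245,255:335,::-1],None,fx=7,fy=7,interpolation=cv2.INTER_CUBIC)
b=cv2.resize(p[180:245,405:485,::-1],None,fx=7,fy=7,interpolation=cv2.INTER_CUBIC)
b=b[:]; cv2.imwrite('pics/c1.png',np.vstack([a,b])[:, :]) if 0 else None
# 4x side by side scaled to fit 800
a=cv2.resize(p[190:245,260:330,::-1],None,fx=5.6,fy=5.6,interpolation=cv2.INTER_CUBIC)
b=cv2.resize(p[187:242,412:482,::-1],None,fx=5.6,fy=5.6,interpolation=cv2.INTER_CUBIC)
cv2.imwrite('pics/c1.png',np.hstack([a,b]))
# depth clouds
def cloud(x0,y0,x1,y1):
    return np.array([world(f,u,v) for v in range(y0,y1) for u in range(x0,x1) if f['z_map'][v,u]>0])
c=cloud(258,185,335,240); h=c[c[:,2]>38]; print('barrel hi',h.shape,h.min(0),h.max(0))
body=c[c[:,2]>50]; m=body.mean(0); w,V=np.linalg.eigh(np.cov((h-h.mean(0))[:,:2].T)); print(m,h.mean(0),V[:,1],np.sqrt(w))
d=cloud(410,183,485,245); print('v', np.percentile(d[:,2],[1,50,99,100]))
pl=d[d[:,2]>93]; print(len(pl),pl.mean(0)); 
base=d[d[:,2]>17]; r=cv2.minAreaRect(base[:,:2].astype(np.float32)); print(r)
print([ [round(x) for x in world(f,u,v)] for u,v in[(240,100),(520,100),(240,245),(400,150)]])
E
```

```text
barrel hi (764, 3) [443.82051215 155.75229922  40.20189526] [512.44001794 294.84654912  74.13494012]
[476.80709467 212.33353762  64.32215932] [475.90840125 213.95411679  63.37421225] [-0.26433738  0.96443027] [12.98879215 34.3002615 ]
v [  6.77988808  13.67294667 100.66382958 106.88882578]
95 [ 446.83583491 -133.91027253  100.52719608]
((473.013671875, -186.2662353515625), (193.02117919921875, 162.96299743652344), 88.26171112060547)
[[785, 379, 12], [786, -394, 7], [388, 375, 12], [646, -60, 11]]
```

View pics/c1.png

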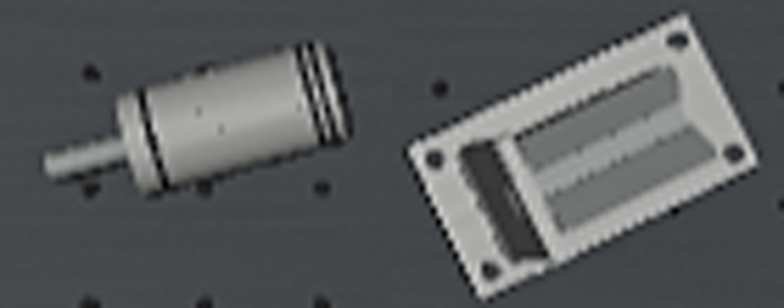

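The crop shows the bare barrel, with its nose tip at about (268.0,219.5) and rear end centre at about (320.3,206). It also shows the V-block's four base corners, with the plate at the left end of the groove.

```bash
python3 - <<'E'
from h import *
from scipy.optimize import least_squares
f=load('top')
L=lambda x,y:(260+x/5.6-.4,190+y/5.6-.4); R=lambda x,y:(412+x/5.6-.4,187+y/5.6-.4)
tip=world(f,*L(45,165),46); print('tip',tip)
for n,q in dict(rearT=(325,43),rearB=(350,136),shT=(119,97),shB=(143,193)).items(): print(n,world(f,*L(*q),46).round(1))
c=[world(f,*R(*q),22) for q in[(410,150),(685,12),(758,162),(483,300)]]; c=np.array(c); print(c.round(1)); ctr=c.mean(0)
print('len',np.linalg.norm(c[0]-c[1]),np.linalg.norm(c[1]-c[2]),np.linalg.norm(c[3]-c[2]),np.linalg.norm(c[0]-c[3]))
x=(c[0]-c[1]+c[3]-c[2]); x/=np.linalg.norm(x); y=np.array([-x[1],x[0],0]); print('ctr',ctr,'yaw',np.degrees(np.arctan2(x[1],x[0])))
def loc(p): d=p-ctr; return round(d@x,1),round(d@y,1)
# plate top dark? corners at z=102 ; groove corners at z=12+56=68
for q in[(460,143),(487,140),(515,262),(548,255),(510,138)]: print('plate',q,loc(world(f,*R(*q),102)))
for q in[(668,66),(715,152),(515,138),(557,232)]: print('Vtop',q,loc(world(f,*R(*q),68)))
def cloud(x0,y0,x1,y1):
    return np.array([world(f,u,v) for v in range(y0,y1) for u in range(x0,x1) if f['z_map'][v,u]>0])
d=cloud(410,183,485,245)
for lo,hi in((95,110),(60,75),(17,30)):
    s=d[(d[:,2]>lo)&(d[:,2]<hi)]; l=np.c_[(s-ctr)@x,(s-ctr)@y]; k=(abs(l)<[80,45]).all(1); print(lo,k.sum(),np.percentile(l[k],[3,50,97],axis=0).round(1).tolist(),np.median(s[k][:,2]))
c=cloud(258,185,335,240);h=c[(c[:,2]>48)]
def res(p):
    a=np.array([-np.sin(p[2]),np.cos(p[2])]); n=np.array([a[1],-a[0]])
    return np.hypot((h[:,:2]-p[:2])@n,h[:,2]-p[3])-24
# restrict to body
ax=np.array([-.25,.968]);s=(h[:,:2]-[476,212])@ax; h=h[(s>-45)&(s<45)]
r=least_squares(res,[476,212,.26,46],loss='soft_l1',f_scale=1); print('cyl',r.x,np.degrees(r.x[2]),np.std(r.fun))
E
```

```text
tip [456.91914095 296.33637006  46.        ]
rearT [514.2 164.8  46. ]
rearB [470.4 153.   46. ]
shT [488.9 261.7  46. ]
shB [443.7 250.2  46. ]
[[ 472.  -283.7   22. ]
 [ 538.2 -417.6   22. ]
 [ 466.  -450.4   22. ]
 [ 400.3 -316.9   22. ]]
len 149.3411113764611 79.28952884975966 148.76388603854 79.00665472849987
ctr [ 469.12735664 -367.15763903   22.        ] yaw 116.28568722381397
plate (460, 143) (np.float64(78.2), np.float64(-42.4))
plate (487, 140) (np.float64(66.8), np.float64(-38.3))
plate (515, 262) (np.float64(80.9), np.float64(15.5))
plate (548, 255) (np.float64(66.3), np.float64(19.3))
plate (510, 138) (np.float64(57.1), np.float64(-34.5))
Vtop (668, 66) (np.float64(-36.3), np.float64(-26.8))
Vtop (715, 152) (np.float64(-37.0), np.float64(17.9))
Vtop (515, 138) (np.float64(42.6), np.float64(-28.7))
Vtop (557, 232) (np.float64(45.5), np.float64(18.2))Traceback (most recent call last):
  File "<stdin>", line 18, in <module>
    return _quantile_unchecked(
        a, q, axis, out, overwrite_input, method, keepdims, weights)
    return _ureduce(a,
                    func=_quantile_ureduce_func,
    ...<5 lines>...
                    overwrite_input=overwrite_input,
                    method=method)
    r = func(a, **kwargs)
    result = _quantile(arr,
                       quantiles=q,
    ...<2 lines>...
                       out=out,
                       weights=wgt)
    slices_having_nans = np.isnan(arr[-1, ...])
                                  ~~~^^^^^^^^^
IndexError: index -1 is out of bounds for axis 0 with size 0
```

```bash
cat > m.py <<'E'
from h import *
from scipy.optimize import least_squares
f=load('top')
R=lambda x,y:(412+(x-392)/5.6-.4,187+y/5.6-.4)
c=[world(f,*R(*q),22) for q in[(410,150),(685,12),(758,162),(483,300)]]; c=np.array(c); print(c.round(1)); ctr=c.mean(0)
print('len',np.linalg.norm(c[0]-c[1]),np.linalg.norm(c[1]-c[2]),np.linalg.norm(c[3]-c[2]),np.linalg.norm(c[0]-c[3]))
x=(c[0]-c[1]+c[3]-c[2]); x/=np.linalg.norm(x); y=np.array([-x[1],x[0],0]); print('ctr',ctr,'yaw',np.degrees(np.arctan2(x[1],x[0])))
def loc(p): d=p-ctr; return round(d@x,1),round(d@y,1)
for q in[(460,143),(487,140),(515,262),(548,255),(510,138)]: print('plate',q,loc(world(f,*R(*q),102)))
for q in[(668,66),(715,152),(515,138),(557,232)]: print('Vtop',q,loc(world(f,*R(*q),68)))
def cloud(x0,y0,x1,y1):
    return np.array([world(f,u,v) for v in range(y0,y1) for u in range(x0,x1) if f['z_map'][v,u]>0])
d=cloud(410,183,485,245)
for lo,hi in((92,110),(60,75),(17,30)):
    s=d[(d[:,2]>lo)&(d[:,2]<hi)]; l=np.c_[(s-ctr)@x,(s-ctr)@y]; k=(abs(l)<[85,45]).all(1); print(lo,k.sum(),np.percentile(l[k],[2,50,98],axis=0).round(1).tolist(),np.median(s[k][:,2]))
c=cloud(258,185,335,240);h=c[(c[:,2]>48)]
def res(p):
    a=np.array([-np.sin(p[2]),np.cos(p[2])]); n=np.array([a[1],-a[0]])
    return np.hypot((h[:,:2]-p[:2])@n,h[:,2]-p[3])-24
ax=np.array([-.25,.968]);s=(h[:,:2]-[476,212])@ax; h=h[(s>-45)&(s<45)]
r=least_squares(res,[476,212,.26,46],loss='soft_l1',f_scale=1); print('cyl',r.x,np.degrees(r.x[2]),np.std(r.fun))
E
python3 m.py
```

```text
[[ 472.2  -95.8   22. ]
 [ 538.5 -229.    22. ]
 [ 466.2 -262.5   22. ]
 [ 400.5 -129.7   22. ]]
len 148.79834136254246 79.60445308189993 148.2247434202931 79.32411159234064
ctr [ 469.34045204 -179.25729244   22.        ] yaw 116.39399847243193
plate (460, 143) (np.float64(67.1), np.float64(-37.1))
plate (487, 140) (np.float64(55.6), np.float64(-32.9))
plate (515, 262) (np.float64(69.4), np.float64(21.1))
plate (548, 255) (np.float64(54.8), np.float64(24.9))
plate (510, 138) (np.float64(46.0), np.float64(-29.1))
Vtop (668, 66) (np.float64(-42.3), np.float64(-23.7))
Vtop (715, 152) (np.float64(-43.4), np.float64(21.2))
Vtop (515, 138) (np.float64(36.3), np.float64(-25.7))
Vtop (557, 232) (np.float64(38.8), np.float64(21.4))
92 96 [[46.1, -28.0], [50.8, 0.5], [54.6, 28.3]] 100.55585653550133
60 327 [[-41.3, -23.1], [1.4, -2.0], [54.4, 24.1]] 64.83266770557793
17 842 [[-72.5, -38.9], [1.0, -6.9], [75.3, 39.9]] 21.894973412753757
cyl [ 7.33172556e+02 -7.21785752e+02  2.67260302e-01  4.57450030e+01] 15.312887351098189 1.8398696480768877
```

The crop offset is now fixed and the measurements agree with the given sizes:
- **Barrel:** about (479, 208), axis yaw 105°, fitted axis z 45.7 against 46 expected.
- **V-block:** origin about (471, -182), yaw 116.4°, base measured 149 x 79.5 against 150 x 80.

Next I'll plan the move to above the barrel.

```bash
cat > p.py <<'E'
import sys
from h import *
from scipy.spatial.transform import Rotation as Ro
# p.py x y z yaw : prints turn (tool axes, deg), then shift in tool axes after the turn, mm
def plan(t,yaw):
    s=arm.observe(); R=Ro.from_quat(s['tool_rot']); y=np.radians(yaw)/2
    T=Ro.from_quat([np.cos(y),np.sin(y),0,0]); d=np.array(t)-s['tool_pos']
    print('turn',np.degrees((R.inv()*T).as_rotvec()).round(2),'shift before turn',R.inv().apply(d).round(1),'shift after turn',T.inv().apply(d).round(1),'dist',np.linalg.norm(d).round(1))
    print('q',s['qpos'].round(2),'F',s['ft_force'].round(1))
if __name__=='__main__':
    a=[float(v) for v in sys.argv[1:]]; plan(a[:3],a[3])
E
python3 p.py 479 208 320 105.1
```

```text
turn [-9.00e-02 -8.00e-02 -8.54e+01] shift before turn [ 521.1 -534.    84.9] shift after turn [574.2 476.6  83.9] dist 750.9
q [-1.23  0.24  0.    1.34  0.    1.57] F [-0.1  0.6 -0.6]
```

Call:
play_rows(rows=[[[0.0326,-0.0334,0.0053],[0,0,0]],[[0.0326,-0.0334,0.0053],[0,0,0]],[[0.0326,-0.0334,0.0053],[0,0,0]],[[0.0326,-0.0334,0.0053],[0,0,0]],[[0.0326,-0.0334,0.0053],[0,0,0]],[[0.0326,-0.0334,0.0053],[0,0,0]],[[0.0326,-0.0334,0.0053],[0,0,0]],[[0.0326,-0.0334,0.0053],[0,0,0]],[[0.0326,-0.0334,0.0053],[0,0,0]],[[0.0326,-0.0334,0.0053],[0,0,0]],[[0.0326,-0.0334,0.0053],[0,0,0]],[[0.0326,-0.0334,0.0053],[0,0,0]],[[0.0326,-0.0334,0.0053],[0,0,0]],[[0.0326,-0.0334,0.0053],[0,0,0]],[[0.0326,-0.0334,0.0053],[0,0,0]],[[0.0326,-0.0334,0.0053],[0,0,0]]], hand=1, force=60)

```text
time: 2.1
tool_pos: [486.6, 191.8, 319.2]
tool_rot: [0.983, 0.185, -0.002, -0.007]
ft_force: [1.3, -0.4, 0.3]
grip_width: 85.6
```

Call:
play_rows(rows=[[[0,0,0],[0,0,-10.6]],[[0,0,0],[0,0,-10.6]],[[0,0,0],[0,0,-10.6]],[[0,0,0],[0,0,-10.6]],[[0,0,0],[0,0,-10.6]],[[0,0,0],[0,0,-10.6]],[[0,0,0],[0,0,-10.6]],[[0,0,0],[0,0,-10.6]],[[0,0,0],[0,0,-0.6]],[[0,0,0],[0,0,0]]])

```text
time: 3.35
tool_pos: [486.5, 189.7, 319.6]
tool_rot: [0.599, 0.801, 0.003, -0.006]
ft_force: [-0.1, 0.2, 0.4]
grip_width: 85.3
```

```bash
python3 p.py 479 208 208 105.1; python3 - <<'E'
from h import *
f=grab('side'); 
for n,p in dict(o=(479,208,46),tip=(455.6,294.9,46),vo=(471.1,-181.8,82),hole=(471.1-.4446*58,-181.8+.8957*58,82)).items(): print(n,proj(f,p))
a=cv2.resize(f['pixels'][180:280,270:340,::-1],None,fx=5.6,fy=5.6,interpolation=cv2.INTER_CUBIC)
b=cv2.resize(f['pixels'][130:230,360:430,::-1],None,fx=5.6,fy=5.6,interpolation=cv2.INTER_CUBIC)
cv2.imwrite('pics/s2.png',np.hstack([a,b]))
E
```

```text
turn [-0.12 -0.79  1.32] shift before turn [ 18.1  -1.8 111.9] shift after turn [ 19.6  -2.5 111.6] dist 113.4
q [ 0.37  0.34 -0.09  1.14  0.01  1.65] F [-0.1  0.2  0.4]
o [np.float64(307.4806693315435), np.float64(237.07601253079613)]
tip [np.float64(290.7718354671527), np.float64(259.30675248776646)]
vo [np.float64(395.1310383149768), np.float64(164.86268493837397)]
hole [np.float64(393.5342393755848), np.float64(174.51415948781002)]
```

View pics/s2.png

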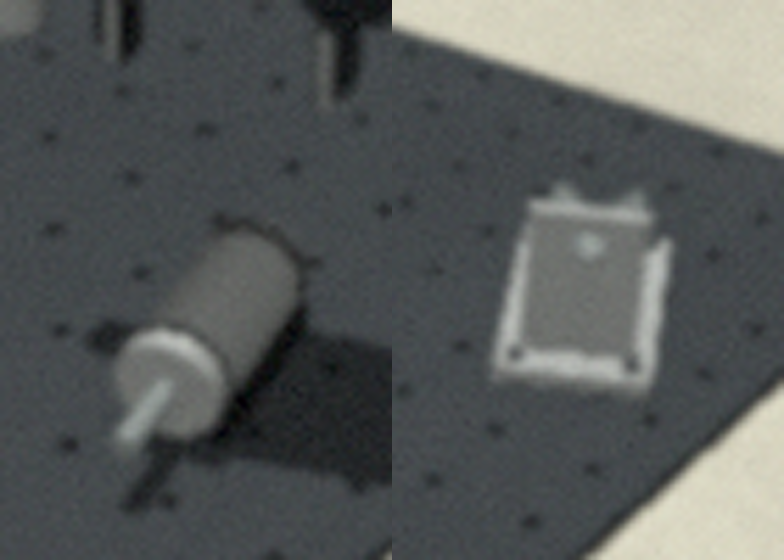

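The side view shows the nose tip at about (291.9,258.2) and the hole at (394.8,173.3). Both are off from my predictions by the same (+1.2,-1.1) px. That points to a bias in the side camera, and the relative positions are consistent. Now going down.

Call:
play_rows(rows=[[[0,0,0],[-0.1,-0.8,1.3]],[[0.0196,-0.0025,0],[0,0,0]],[[0,0,0.028],[0,0,0]],[[0,0,0.028],[0,0,0]],[[0,0,0.028],[0,0,0]],[[0,0,0.012],[0,0,0]],[[0,0,0],[0,0,0]],[[0,0,0],[0,0,0]]])

```text
time: 4.4
tool_pos: [479.6, 208.2, 225.0]
tool_rot: [0.607, 0.795, 0.001, 0.001]
ft_force: [-0.1, -0.8, 0.1]
grip_width: 85.8
```

```bash
python3 p.py 479 208 208 105.1
```

```text
turn [ 0.14 -0.01  0.14] shift before turn [-0.1 -0.7 17. ] shift after turn [-0.1 -0.7 17. ] dist 17.0
q [ 0.41  0.43 -0.22  0.91 -0.    1.71] F [-0.1 -0.8  0.1]
```

Call:
play_rows(rows=[[[0,-0.0007,0.008],[0.1,0,0.1]],[[0,0,0.009],[0,0,0]],[[0,0,0],[0,0,0]]])

```text
time: 4.78
tool_pos: [477.9, 207.6, 206.0]
tool_rot: [0.608, 0.794, -0.001, -0.001]
ft_force: [-0.6, 0.1, -1.4]
grip_width: 85.6
```

Call:
play_rows(rows=[[[0,0,0],[0,0,0]],[[0,0,0],[0,0,0]],[[0,0,0],[0,0,0]],[[0,0,0],[0,0,0]],[[0,0,0],[0,0,0]],[[0,0,0],[0,0,0]],[[0,0,0],[0,0,0]],[[0,0,0],[0,0,0]]], hand=-1, force=70)

```text
time: 5.78
tool_pos: [478.5, 207.9, 207.6]
tool_rot: [0.608, 0.794, -0.0, -0.0]
ft_force: [-1.2, -1.0, 5.1]
grip_width: 46.4
```

Call:
play_rows(rows=[[[0,0,-0.01],[0,0,0]],[[0,0,-0.02],[0,0,0]],[[0,0,-0.03],[0,0,0]],[[0,0,-0.03],[0,0,0]],[[0,0,-0.03],[0,0,0]],[[0,0,0],[0,0,0]],[[0,0,0],[0,0,0]]])

```text
time: 6.65
tool_pos: [478.0, 207.7, 325.7]
tool_rot: [0.608, 0.794, -0.001, -0.001]
ft_force: [-0.4, 0.6, -2.7]
grip_width: 45.9
```

```bash
python3 - <<'E'
import numpy as np
b=np.array([471.1,-181.8]); x=np.array([-.4446,.8957])
for o in(-80,-3): print(o,b+o*x)
E
python3 p.py 506.7 -253.5 327 116.4; python3 -c "
from h import *
f=grab('side'); s=arm.observe(); print(s['grip_width'],s['ft_force'])
crop(f,200,130,360,250,5,'pics/held.png')"
```

```text
-80 [ 506.668 -253.456]
-3 [ 472.4338 -184.4871]
turn [ -0.2   -0.   -11.24] shift before turn [-452.6  -92.9   -0.9] shift after turn [-425.8 -179.4   -1.3] dist 462.0
q [ 0.41  0.33 -0.08  1.16  0.    1.72] F [-0.4  0.6 -2.7]
46.16054084812719 [-0.14290939 -0.23011645 -2.78431385]
```

View pics/held.png

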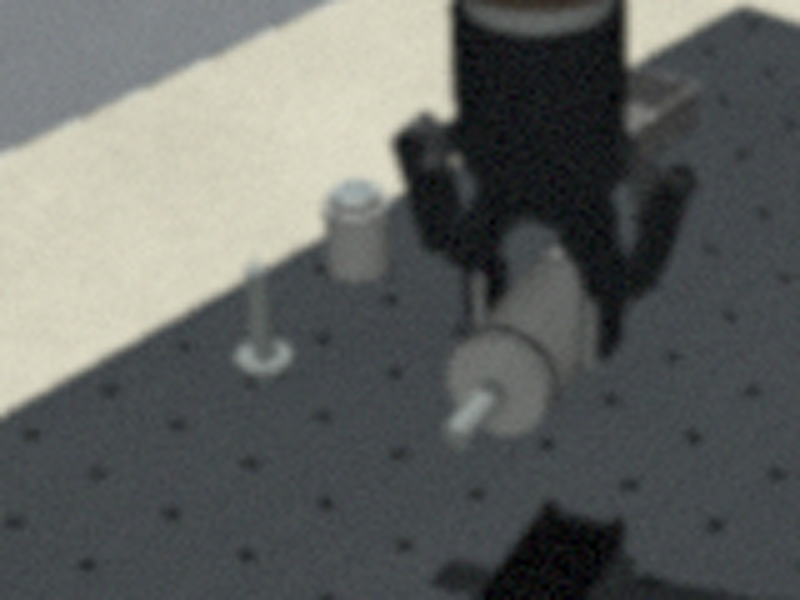

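The barrel is held cleanly across its middle, with the nose tip at about (291,217). The post and the spare lens are untouched. Next is travel to behind the block.

Call:
play_rows(rows=[[[-0.0377,-0.0077,0],[0,0,0]],[[-0.0377,-0.0077,0],[0,0,0]],[[-0.0377,-0.0077,0],[0,0,0]],[[-0.0377,-0.0077,0],[0,0,0]],[[-0.0377,-0.0077,0],[0,0,0]],[[-0.0377,-0.0077,0],[0,0,0]],[[-0.0377,-0.0077,0],[0,0,0]],[[-0.0377,-0.0077,0],[0,0,0]],[[-0.0377,-0.0077,0],[0,0,0]],[[-0.0377,-0.0077,0],[0,0,0]],[[-0.0377,-0.0077,0],[0,0,0]],[[-0.0377,-0.0077,0],[0,0,0]],[[0,0,0],[0,0,-5.6]],[[0,0,0],[-0.2,0,-5.6]],[[0,0,0],[0,0,0]],[[0,0,0],[0,0,0]]])

```text
time: 8.7
tool_pos: [507.4, -252.7, 326.0]
tool_rot: [0.528, 0.849, 0.001, -0.0]
ft_force: [0.5, 0.7, -1.9]
grip_width: 46.0
```

```bash
python3 p.py 506.7 -253.5 290 116.4; python3 - <<'E'
from h import *
from scipy.spatial.transform import Rotation as Ro
s=arm.observe();R=Ro.from_quat(s['tool_rot']).as_matrix()
f=grab('top'); o=s['tool_pos']+R@[0,0,162]
print(o)
for k in(-50,50,90): print(k,o+R[:,0]*k,proj(f,o+R[:,0]*k))
a=cv2.resize(f['pixels'][180:250,410:510,::-1],None,fx=8,fy=8,interpolation=cv2.INTER_CUBIC); cv2.imwrite('pics/t3.png',a)
E
```

```text
turn [ 0.05 -0.09 -0.11] shift before turn [-0.4 -1.  36. ] shift after turn [-0.4 -1.  36. ] dist 36.0
q [-0.46  0.42  0.05  1.2   0.    0.65] F [ 0.5  0.7 -1.9]
[ 507.4108714  -252.44386764  164.0086196 ]
-50 [ 529.55841507 -297.27108692  163.92663996] [np.float64(510.7507180197352), np.float64(187.26837836801306)]
50 [ 485.26332773 -207.61664835  164.09059924] [np.float64(473.49377360989365), np.float64(205.9021195648122)]
90 [ 467.5452928  -171.75487293  164.15618296] [np.float64(458.53443303776055), np.float64(213.38390544691674)]
```

View pics/t3.png

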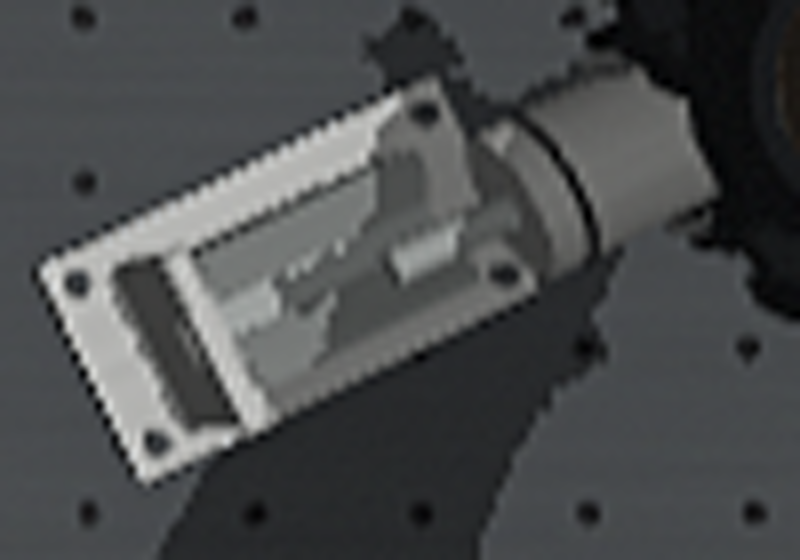

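The held barrel is over the open end of the block. The nose tip is at about (459,212.7) against a predicted (458.5,213.4). The plate's top strip is centred at crop (218,337). I'll refine the block pose from this.

```bash
python3 - <<'E'
from h import *
f=load('top'); R=lambda x,y:(410+x/8-.44,180+y/8-.44)
c=np.array([world(f,*R(*q),22) for q in[(40,268),(435,80),(537,290),(150,482)]]); print([np.linalg.norm(c[i]-c[(i+1)%4]).round(1) for i in range(4)])
for a,b in((1,0),(2,3)): print('yaw',np.degrees(np.arctan2(*(c[b]-c[a])[[1,0]])))
x=np.array([-.4446,.8957,0]);y=np.array([-.8957,-.4446,0]);o=np.array([471.1,-181.8,0])
L=lambda p:((p-o)@x).round(1).item(), 
def loc(p): d=p-o; return (d@x).round(1),(d@y).round(1)
print('base ctr',loc(c.mean(0)))
for q in[(165,258),(190,250),(245,428),(272,412)]: print(loc(world(f,*R(*q),102)))
print('platec',loc(world(f,*R(218,337),102)))
print('tip',loc(world(f,*R(395,265),164)), 'arm tip',loc(np.array([467.5,-171.8,0])))
for q in [(525,208),(395,265)]: print(world(f,*R(*q),164))
E
```

```text
[np.float64(148.0), np.float64(78.0), np.float64(145.7), np.float64(80.1)]
yaw 115.26209274476
yaw 116.0850231413244
base ctr (np.float64(3.2), np.float64(0.7))
(np.float64(55.3), np.float64(-30.2))
(np.float64(47.1), np.float64(-28.9))
(np.float64(57.3), np.float64(28.2))
(np.float64(47.5), np.float64(27.5))
platec (np.float64(51.8), np.float64(-0.8))
tip (np.float64(8.9), np.float64(-2.3)) arm tip (np.float64(10.6), np.float64(-1.2))
[ 486.0759763  -211.67674678  164.        ]
[ 469.20647136 -172.78273317  164.        ]
```

```bash
python3 p.py 513.8 -267.8 246 116.1
```

```text
turn [ 0.07 -0.07  0.21] shift before turn [-16.4  -1.1  80.3] shift after turn [-16.3  -1.   80.3] dist 81.9
q [-0.46  0.42  0.05  1.2   0.    0.65] F [ 1.   0.9 -2.7]
```

Call:
play_rows(rows=[[[-0.0163,-0.001,0],[0,0,0.2]],[[0,0,0.025],[0,0,0]],[[0,0,0.025],[0,0,0]],[[0,0,0.02],[0,0,0]],[[0,0,0.01],[0,0,0]],[[0,0,0],[0,0,0]],[[0,0,0],[0,0,0]]])

```text
time: 9.62
tool_pos: [514.7, -268.3, 248.0]
tool_rot: [0.529, 0.849, 0.001, 0.002]
ft_force: [-0.3, -0.3, -1.2]
grip_width: 45.3
```

```bash
cat > look.py <<'E'
from h import *
from scipy.spatial.transform import Rotation as Ro
S=[];
for i in range(4): fs=grab('side'); S.append(arm.observe())
ft=grab('top'); S.append(arm.observe())
P=np.mean([s['tool_pos'] for s in S],0); R=Ro.from_quat(np.mean([s['tool_rot'] for s in S],0)).as_matrix()
print('tcp',P.round(2),'sd',np.std([s['tool_pos'] for s in S],0).round(2),'F',np.mean([s['ft_force'] for s in S],0).round(1),'axisx',R[:,0].round(4),'yaw',np.degrees(np.arctan2(R[1,0],R[0,0])).round(2),'z',R[:,2].round(3),'t',S[-1]['time'], S[-1]['grip_width'])
x=np.array([-.4446,.8957,0]);y=np.array([-.8957,-.4446,0]);o=np.array([471.1,-181.8,0])
A=P+R@[0,0,161.6]
for k in(0,90):
    q=A+R[:,0]*k; print(k,'loc',((q-o)@x).round(1),((q-o)@y).round(1),'h',(q[2]-12).round(1),'side',np.round(proj(fs,q),1),'top',np.round(proj(ft,q),1))
E
python3 look.py; python3 - <<'E'
from h import *
f=load('top');g=load('side')
a=cv2.resize(f['pixels'][185:245,410:500,::-1],None,fx=7,fy=7,interpolation=cv2.INTER_CUBIC)[:,:400] if 0 else cv2.resize(f['pixels'][187:243,412:482,::-1],None,fx=5.7,fy=5.7,interpolation=cv2.INTER_CUBIC)
b=cv2.resize(g['pixels'][145:201,360:430,::-1],None,fx=5.7,fy=5.7,interpolation=cv2.INTER_CUBIC)
cv2.imwrite('pics/t4.png',np.hstack([a,b]))
E
```

```text
tcp [ 514.52 -268.15  248.06] sd [0.11 0.11 0.15] F [ 0.2  0.1 -2.5] axisx [-0.4409  0.8976 -0.0015] yaw 116.16 z [ 0.004  0.    -1.   ] t 9.875 45.47727314542044
0 loc -96.9 -1.0 h 74.5 side [397.4 148.9] top [487.1 195.7]
90 loc -6.9 -1.4 h 74.3 side [395.  162.4] top [455.7 211.3]
```

View pics/t4.png

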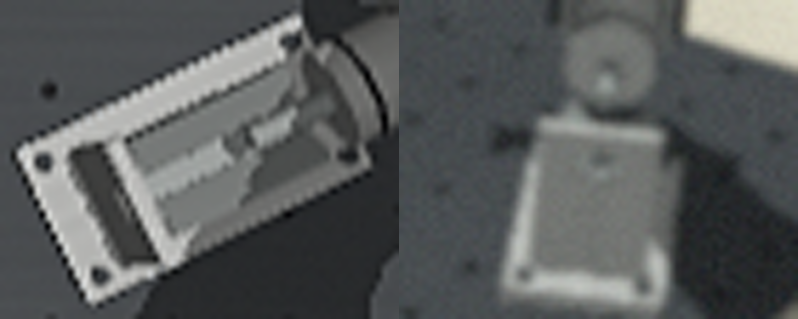

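The top view has the nose tip at about (455.5,211.2), as predicted. The side view has the tip at about (396,159.5) and the hole at (395,172.4), so I need a bigger crop to judge the height.

```bash
python3 - <<'E'
from h import *
f=load('top');g=load('side')
a=cv2.resize(f['pixels'][195:235,425:465,::-1],None,fx=10,fy=10,interpolation=cv2.INTER_CUBIC)
b=cv2.resize(g['pixels'][142:182,376:416,::-1],None,fx=10,fy=10,interpolation=cv2.INTER_CUBIC)
cv2.imwrite('pics/t5.png',cv2.convertScaleAbs(np.hstack([a,b]),alpha=1.4,beta=-40))
E
```

```text
(no output)
```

View pics/t5.png

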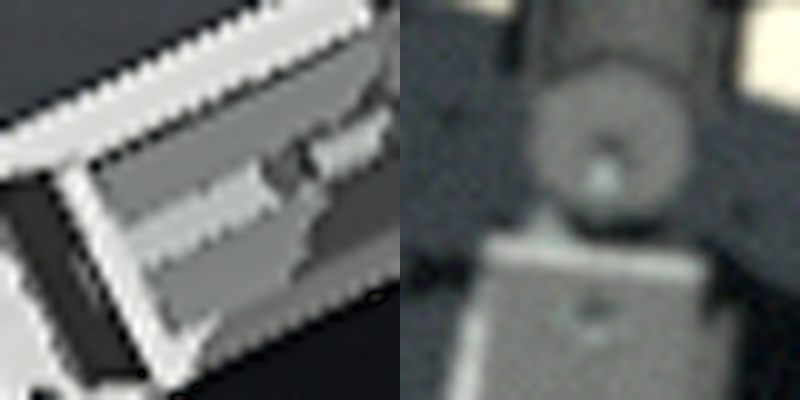

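```bash
python3 - <<'E'
from h import *
f=load('top');g=load('side');R=lambda x,y:(425+x/10-.45,195+y/10-.45)
x=np.array([-.4446,.8957,0]);y=np.array([-.8957,-.4446,0]);o=np.array([471.1,-181.8,0])
loc=lambda p:(((p-o)@x).round(1).item(),((p-o)@y).round(1).item())
for z in(46,51): print('strip',z,[loc(world(f,*R(*q),z)) for q in[(140,245),(272,182),(130,228),(265,165),(150,262),(280,198)]])
print('Vtop edges',[loc(world(f,*R(*q),68)) for q in [(95,170),(360,40),(175,325)]])
print('nose',[loc(world(f,*R(*q),86)) for q in[(317,167),(388,127)]])
A=np.array([514.52,-268.15,86.46])+[.65,0,0];ax=np.array([-.4409,.8976,-.0015])
print('shoulder',proj(g,A+50*ax),'up/mm',np.subtract(proj(g,A+50*ax+[0,0,1]),proj(g,A+50*ax)),'lat/mm',np.subtract(proj(g,A+90*ax+y),proj(g,A+90*ax)))
for t in (-3,0,3): 
    a2=ax+[0,0,np.sin(np.radians(t))]; print(t,[np.round(proj(g,A+k*a2),1) for k in(50,90)])
E
```

```text
strip 46 [(32.0, 0.5), (-6.7, 1.2), (32.3, -4.7), (-7.1, -3.6), (31.7, 5.6), (-6.7, 5.9)]
strip 51 [(33.1, 0.0), (-5.4, 0.8), (33.4, -5.1), (-5.8, -4.0), (32.8, 5.1), (-5.4, 5.4)]
Vtop edges [(38.6, -24.0), (-38.3, -23.3), (38.5, 20.8)]
nose [(-8.2, -0.8), (-29.1, -1.8)]
shoulder [np.float64(396.05407159205527), np.float64(156.19546821052816)] up/mm [ 0.03292283 -0.29728947] lat/mm [0.34381252 0.03586872]
-3 [array([396., 157.]), array([394.8, 163.8])]
0 [array([396.1, 156.2]), array([395. , 162.4])]
3 [array([396.1, 155.4]), array([395.1, 161. ])]
```

```bash
python3 - <<'E'
from h import *
f=load('top');g=load('side');R=lambda x,y:(425+x/10-.45,195+y/10-.45)
A=np.array([478,207.7,164.1]);a=np.array([np.cos(np.radians(105.1)),np.sin(np.radians(105.1)),0])
print('held tip pred',proj(g,A+90*a))
for t in np.linspace(-.1,1.6,14):
    u,v=R(317+71*t,167-40*t); print((u.round(),v.round()),world(f,u.round(),v.round()).round(1))
# known-height depths
for p in((482,-262,22),): pass
z=[world(f,u,v)[2] for u in range(425,470) for v in range(190,200)]; print(np.percentile(z,[10,30,50,70]))
# barrel top: points high near shoulder
P=np.array([world(f,u,v) for u in range(460,500) for v in range(185,225)]);x=np.array([-.4446,.8957,0]);y=np.array([-.8957,-.4446,0]);o=np.array([471.1,-181.8,0])
l=np.c_[(P-o)@x,(P-o)@y,P[:,2]]
for s in range(-95,-44,8):
    k=(l[:,0]>s)&(l[:,0]<s+8)&(abs(l[:,1]+1)<6)&(l[:,2]<125); print(s,k.sum(),np.median(l[k,2]) if k.any() else '')
E
```

```text
held tip pred [np.float64(289.54628786860553), np.float64(216.84251222753227)]
(np.float64(456.0), np.float64(212.0)) [ 473.6 -188.6   84.5]
(np.float64(456.0), np.float64(211.0)) [ 475.9 -186.7   91.4]
(np.float64(457.0), np.float64(211.0)) [ 475.8 -188.7   93.2]
(np.float64(458.0), np.float64(210.0)) [ 478.4 -191.2   93.3]
(np.float64(459.0), np.float64(210.0)) [ 478.3 -193.5   94.2]
(np.float64(460.0), np.float64(209.0)) [ 481.  -196.9   91.4]
(np.float64(461.0), np.float64(209.0)) [ 480.9 -198.7   93.8]
(np.float64(462.0), np.float64(208.0)) [ 483.5 -202.4   90.1]
(np.float64(463.0), np.float64(207.0)) [ 485.9 -203.5   95. ]
(np.float64(464.0), np.float64(207.0)) [ 486.1 -207.7   89.6]
(np.float64(465.0), np.float64(206.0)) [ 488.6 -210.1   90.2]
(np.float64(466.0), np.float64(206.0)) [ 488.5 -211.7   93.3]
(np.float64(467.0), np.float64(205.0)) [ 491.  -214.6   92.2]
(np.float64(468.0), np.float64(205.0)) [ 490.9 -216.5   94.2]
[ 9.62931106 11.54561184 13.3544545  18.40120264]
-95 13 109.67183384387863
-87 15 109.05301913215885
-79 16 109.44751943719996
-71 14 108.24931125063097
-63 19 108.26090904076159
-55 18 108.0532851606705
-47 28 93.41152679327354
```

The barrel is level and about 4.4 mm above the seated axis. Depth on the nose gives an axis height of 86.5, which matches the arm. I'll shift about 2.7 mm to +y, trim the yaw by 0.4° and lower by 2.4 mm, then advance slowly.

Call:
play_rows(rows=[[[0,-0.0027,0.0024],[0,-0.1,0.4]],[[0,0,0],[0,0,0]],[[0.01,0,0],[0,0,0]],[[0.01,0,0],[0,0,0]],[[0.01,0,0],[0,0,0]],[[0.01,0,0],[0,0,0]],[[0.01,0,0],[0,0,0]],[[0,0,0],[0,0,0]],[[0,0,0],[0,0,0]]])

```text
time: 11.0
tool_pos: [490.2, -224.2, 244.8]
tool_rot: [0.532, 0.847, 0.0, 0.002]
ft_force: [0.1, -0.9, -1.9]
grip_width: 46.1
```

```bash
python3 look.py; python3 - <<'E'
from h import *
f=load('top');g=load('side')
a=cv2.resize(f['pixels'][195:235,425:465,::-1],None,fx=10,fy=10,interpolation=cv2.INTER_CUBIC)
b=cv2.resize(g['pixels'][142:182,376:416,::-1],None,fx=10,fy=10,interpolation=cv2.INTER_CUBIC)
cv2.imwrite('pics/t6.png',cv2.convertScaleAbs(np.hstack([a,b]),alpha=1.4,beta=-40))
E
```

```text
tcp [ 490.16 -224.37  244.62] sd [0.06 0.03 0.08] F [ 0.3 -0.3 -2.8] axisx [-0.4343  0.9008 -0.002 ] yaw 115.74 z [ 0.003 -0.001 -1.   ] t 11.25 45.640614333784185
0 loc -46.9 1.5 h 71.0 side [396.9 157.3] top [469.8 205.3]
90 loc 43.1 0.5 h 70.8 side [394.1 171.7] top [438.3 220.7]
```

View pics/t6.png

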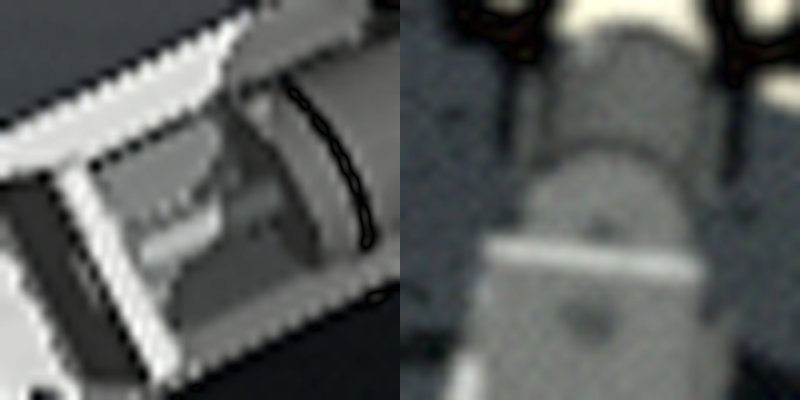

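The tip sits just in front of the plate, at top crop (145,250) and in line with the hole by arm and camera. The forces are nil. I'll raise 0.8 mm and start the insertion.

Call:
play_rows(rows=[[[0,0,-0.0008],[0,-0.1,0]],[[0.005,0,0],[0,0,0]],[[0.005,0,0],[0,0,0]],[[0.005,0,0],[0,0,0]],[[0,0,0],[0,0,0]]])

```text
time: 11.88
tool_pos: [483.2, -210.1, 245.3]
tool_rot: [0.531, 0.847, -0.0, 0.002]
ft_force: [0.5, -0.2, -2.9]
grip_width: 46.0
```

```bash
python3 look.py
```

```text
tcp [ 483.52 -210.55  245.41] sd [0.07 0.13 0.03] F [ 0.2 -0.3 -2.5] axisx [-0.4347  0.9006 -0.0037] yaw 115.77 z [ 0.004 -0.002 -1.   ] t 12.125 45.64728527473097
0 loc -31.9 1.3 h 71.8 side [396.5 159.4] top [464.6 207.9]
90 loc 58.1 0.3 h 71.5 side [393.7 174.1] top [433.  223.3]
```

Call:
play_rows(rows=[[[0.005,0,0],[0,0.2,0]],[[0.005,0,0],[0,0,0]],[[0,0,0],[0,0,0]]])

```text
time: 12.5
tool_pos: [478.8, -201.1, 245.2]
tool_rot: [0.531, 0.847, 0.001, 0.0]
ft_force: [-1.0, -0.4, -3.0]
grip_width: 45.8
```

Call:
play_rows(rows=[[[0.005,0,0],[0,0,0]],[[0.005,0,0],[0,0,0]],[[0.005,0,0],[0,0,0]],[[0,0,0],[0,0,0]]])

```text
time: 13.0
tool_pos: [472.4, -187.6, 245.3]
tool_rot: [0.531, 0.847, 0.001, 0.0]
ft_force: [-0.4, -1.0, -2.4]
grip_width: 45.6
```

```bash
python3 look.py;  python3 - <<'E'
from h import *
f=load('top');g=load('side')
a=cv2.resize(f['pixels'][195:235,425:465,::-1],None,fx=10,fy=10,interpolation=cv2.INTER_CUBIC)
b=cv2.resize(g['pixels'][142:182,376:416,::-1],None,fx=10,fy=10,interpolation=cv2.INTER_CUBIC)
cv2.imwrite('pics/t7.png',cv2.convertScaleAbs(np.hstack([a,b]),alpha=1.4,beta=-40))
E
```

```text
tcp [ 472.65 -188.06  245.37] sd [0.06 0.11 0.03] F [-0.1 -0.2 -2.8] axisx [-4.347e-01  9.006e-01 -2.000e-04] yaw 115.76 z [ 0.002  0.001 -1.   ] t 13.25 45.63352841452106
0 loc -6.3 1.0 h 71.8 side [395.7 163.4] top [455.7 212.3]
90 loc 83.7 0.0 h 71.8 side [392.9 178.5] top [424.1 227.7]
```

View pics/t7.png

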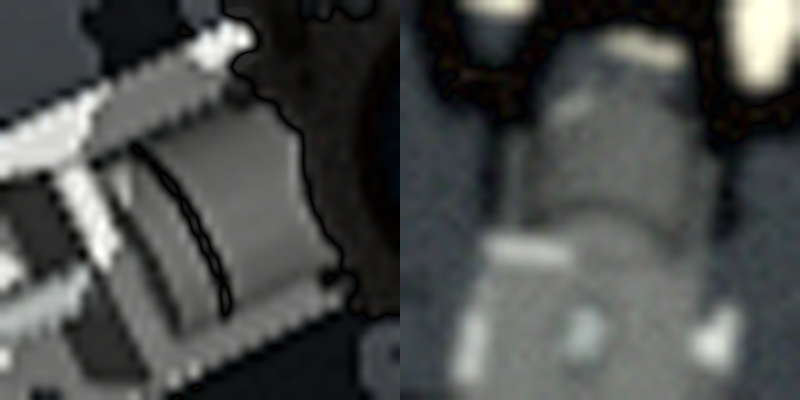

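The nose is through the hole: the top view shows it left of the plate and the side view shows its bright tip at crop (585,335). No contact force. Now lowering straight down in small steps.

Call:
play_rows(rows=[[[0,0,0.0007],[0,0,0]],[[0,0,0.0007],[0,0,0]],[[0,0,0],[0,0,0]],[[0,0,0],[0,0,0]]])

```text
time: 13.75
tool_pos: [472.5, -188.2, 243.9]
tool_rot: [0.532, 0.847, 0.001, 0.001]
ft_force: [-1.5, -0.4, -2.1]
grip_width: 45.9
```

Call:
play_rows(rows=[[[0,0,0.0005],[0,0,0]],[[0,0,0.0005],[0,0,0]],[[0,0,0],[0,0,0]],[[0,0,0],[0,0,0]]])

```text
time: 14.25
tool_pos: [472.4, -188.2, 243.8]
tool_rot: [0.532, 0.847, 0.001, 0.001]
ft_force: [-3.3, -0.0, 5.9]
grip_width: 45.8
```

```bash
cat > st.py <<'E'
from h import *
S=[]
for i in range(4): grab('side'); S.append(arm.observe())
m=lambda k:np.mean([s[k] for s in S],0)
F,T=m('ft_force'),m('torque');x=np.array([-.435,.9,0]);y=np.array([-.9,-.435,0])
print('tcp',m('tool_pos').round(2),'Fx,y,z block',(F@x).round(1),(F@y).round(1),F[2].round(1),'T',(T@x).round(2),(T@y).round(2),T[2].round(2),'w',m('grip_width').round(1),S[-1]['time'])
E
python3 st.py
```

```text
tcp [ 472.42 -188.18  243.8 ] Fx,y,z block 1.2 3.8 5.9 T 0.72 -0.22 -0.08 w 45.9 14.45
```

Contact: net up about 8.6 N with 3.8 N sideways toward +y, so it is leaning on the right face. I'll ease toward +y.

Call:
play_rows(rows=[[[0,-0.0006,0.0],[0,0,0]],[[0,0,0],[0,0,0]],[[0,0,0],[0,0,0]]])

```text
time: 14.82
tool_pos: [472.2, -188.3, 243.8]
tool_rot: [0.532, 0.847, 0.001, 0.001]
ft_force: [-2.5, 0.2, 6.5]
grip_width: 46.1
```

```bash
python3 st.py
```

```text
tcp [ 472.24 -188.31  243.77] Fx,y,z block 1.8 2.4 6.6 T 0.46 -0.31 -0.09 w 45.9 15.025
```

Call:
play_rows(rows=[[[0,-0.0008,0.0005],[0,0,0]],[[0,0,0],[0,0,0]],[[0,0,0],[0,0,0]]])

```text
time: 15.4
tool_pos: [471.9, -188.5, 243.7]
tool_rot: [0.532, 0.847, 0.002, 0.002]
ft_force: [-2.3, 1.5, 8.0]
grip_width: 45.6
```

```bash
python3 st.py
```

```text
tcp [ 471.94 -188.5   243.71] Fx,y,z block 2.4 1.3 8.1 T 0.24 -0.5 -0.21 w 46.0 15.6
```

Call:
play_rows(rows=[[[0,-0.0005,0.0008],[0,0,0]],[[0,0,0],[0,0,0]],[[0,0,0],[0,0,0]]])

```text
time: 15.98
tool_pos: [471.7, -188.6, 243.6]
tool_rot: [0.532, 0.847, 0.002, 0.002]
ft_force: [-3.5, 2.9, 13.0]
grip_width: 45.9
```

```bash
python3 st.py; python3 look.py
```

```text
tcp [ 471.72 -188.62  243.65] Fx,y,z block 3.7 1.1 12.1 T 0.21 -0.79 -0.31 w 45.7 16.175
tcp [ 471.71 -188.61  243.64] sd [0.01 0.01 0.01] F [-2.4  2.7 11.8] axisx [-0.4346  0.9006 -0.001 ] yaw 115.76 z [ 0.006  0.002 -1.   ] t 16.425 46.39184532116778
0 loc -6.5 1.5 h 70.0 side [395.8 163.9] top [455.6 212.4]
90 loc 83.4 0.5 h 69.9 side [393. 179.] top [424.1 227.8]
```

The axis reads 70.0 mm, so it is seated. A small yaw moment and a forward force remain. I'll relieve them by trimming and press a little more.

Call:
play_rows(rows=[[[0,-0.0003,0.0006],[0,0.2,0.3]],[[0,0,0],[0,0,0]],[[0,0,0],[0,0,0]]])

```text
time: 16.8
tool_pos: [471.8, -189.0, 243.6]
tool_rot: [0.534, 0.846, 0.003, 0.001]
ft_force: [-2.4, 1.9, 13.1]
grip_width: 45.8
```

```bash
python3 st.py
```

```text
tcp [ 471.79 -188.97  243.58] Fx,y,z block 2.7 1.0 14.1 T 0.35 -0.65 -0.03 w 45.9 17.0
```

Call:
play_rows(rows=[[[0,-0.0003,0.0007],[0,0.1,0]],[[0,0,0],[0,0,0]],[[0,0,0],[0,0,0]],[[0,0,0],[0,0,0]],[[0,0,0],[0,0,0]]])

```text
time: 17.62
tool_pos: [471.7, -189.2, 243.5]
tool_rot: [0.534, 0.846, 0.004, 0.001]
ft_force: [-3.7, 2.6, 17.9]
grip_width: 45.9
```

```bash
python3 st.py; python3 look.py; python3 - <<'E'
from h import *
f=load('top')
cv2.imwrite('pics/t8.png',f['pixels'][:,:,::-1])
b=load('side'); a=f['pixels'][85:265,220:540,::-1]
c=cv2.resize(b['pixels'][130:200,340:465,::-1],(800,448),interpolation=cv2.INTER_CUBIC)
a=cv2.resize(f['pixels'][90:240,320:500,::-1],(540,450),interpolation=cv2.INTER_CUBIC)
c=cv2.resize(b['pixels'][145:190,383:409,::-1],(260,450),interpolation=cv2.INTER_CUBIC)
cv2.imwrite('pics/t8.png',np.hstack([a,c]))
E
```

```text
tcp [ 471.73 -189.16  243.55] Fx,y,z block 3.7 1.7 17.4 T 0.49 -0.74 -0.01 w 45.8 17.825
tcp [ 471.73 -189.17  243.55] sd [0.01 0.01 0.01] F [-3.6  2.6 17.7] axisx [-0.4305  0.9026  0.0019] yaw 115.5 z [ 0.006  0.005 -1.   ] t 18.075 45.62229038264795
0 loc -6.6 1.5 h 70.0 side [395.8 163.9] top [455.6 212.4]
90 loc 83.4 0.1 h 70.1 side [392.8 178.9] top [424.1 227.6]
```

View pics/t8.png

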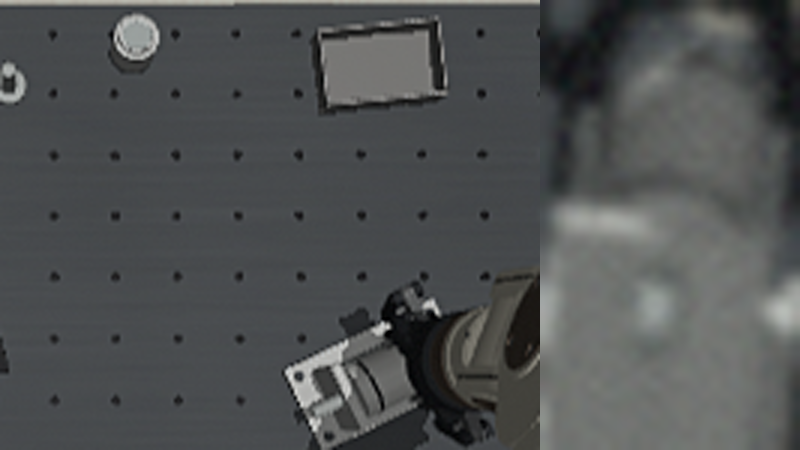

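The nose projects beyond the plate (top crop about (325,405), side crop (655,305)). The barrel lies in the V, still gripped and pressed with about 20 N net. The bystanders have not moved. Handing in.

```bash
python3 -c "
from h import *
print(arm.finish_job()); s=arm.observe(); print(s['time'],s['ft_force'],s['tool_pos'])"
```

```text
the job is handed in; nothing more can be done
None
the job is handed in; nothing more can be done
```

The job is done and handed in at about 18 s of the 48 s allowed. I picked up the bare aluminium barrel and passed its nose through the end-plate hole without any contact force. I then lowered it into the V, eased it across until both faces carried load, and handed in still gripping and pressing.

**Last checks**
- **Seating:** the axis reads 70.0 mm above the block's underside (70 wanted), and the barrel is level to about 0.1°.
- **Nose:** it sticks about 25–29 mm out of the far side. That comes from the arm's pose and the camera estimate of the plate, and both camera views show the nose beyond the plate.
- **Press:** about 20 N net downward. The sideways force is 1.7 N, which fits both faces carrying load, and the yaw moment is about zero.
- **Bystanders:** the spare lens, tray and post looked undisturbed. The last crop cuts off the edge of the post.

**Disagreements**
- The gripper width reads about 46 mm on a 48 mm barrel, although the hold stayed steady.
- The side camera is offset about 1 pixel (roughly 3 mm) from the top camera.
- A forward force of 3.7 N and small residual moments remain. I left these alone because they are small.

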